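# Clamp a specimen cup and snug down the wing nut between its guide posts

## Task

Slide the clamp's blue jaw gently up to the blue-lidded specimen cup so that the cup is held firmly but not crushed against the black V stop. Then lock the clamp with the wing nut: turn it clockwise, in short arcs between the two guide posts, until you feel it bear on the brass ring, then about an eighth of a turn more and no further. Do not lean on the posts, and leave the other cups and the orange decapper alone.

Things in the scene. Friction and masses are not known exactly. Their poses are not given: they have to be found in the camera images.
- cup_clamp: Aluminium cup clamp fixed to the worktop, 110 x 265 mm base plate 12 mm thick; origin on the underside on its centre line, z up. Own +y runs along the base towards the black V stop. The nut axis stands at own (0, -34 mm).
- v_stop: Black V stop, 32 mm tall, fixed near the +y end of the clamp; its mouth faces the clamp's -y. Origin on the base plate, about where the axis of the cup stands when the cup is fully home. Axes as the clamp's.
- jaw: Blue slotted jaw on the base plate; slides only along the clamp's own y, +y towards the V stop, up to 45 mm, with about 5 N of friction, and stays where it is left. Origin on the clamp's centre line, 12.5 mm above the worktop; axes as the clamp's.
- jaw_tab (a point): Centre of the outer (-y) face of the push tab at the jaw's tail, 32 mm above the worktop: an upright blue plate 44 mm wide (x), 10 mm thick (y), top 58 mm above the worktop. Push this face towards own +y. Axes as the clamp's.
- pad: Black rubber pad plate on the jaw's head that meets the cup, 46 mm wide, 28 mm tall; spring-loaded, 4 N per mm, 6 mm of travel along own y. Origin on the clamp's centre line, 12.5 mm above the worktop; the pad's cup face, leaning like the cup's wall, at own y = +8 mm when relaxed.
- blue_cup: White specimen cup with blue screw lid, 44 mm across the lid, 53 mm tall, 35 g, upright on the base plate between pad and V stop. A squeeze of 4 to 12 N holds it well; over 16 N crushes it. Origin at the centre of its underside.
- wing_nut: Steel wing nut on a fixed stud; origin on its axis, 26.5 mm above the worktop. Own x runs along the wings: 36 mm over their flat ends, 9 mm thick (y), 8 to 30 mm above the origin; hub below 17 mm across. Clockwise from above tightens. Runs at 0.05 N m for up to 0.4 turn, then winds up a springy washer (1.2 N m/rad); at 0.32 N m it drags the ring. Let go, it springs back up to 15 degrees.
- ring_mark (a point): Small red mark on the brass ring under the nut (27 mm across, 4 mm thick), 12 mm from the nut's axis, 25 mm above the worktop. The ring stays still while the nut runs free, is dragged along once the nut bears firmly on it, and stays where it is left. At which angle the nut comes to bear is not known.
- guide_posts: Two fixed steel guide posts, 10 mm across, tops 60 mm above the worktop, 36 mm from the nut's axis on either side along the clamp's y; origin midway between them, on the nut axis, 12 mm above the worktop.
- orange_cup_1: Bystander: white specimen cup with orange lid, 44 mm across, 53 mm tall; origin at the centre of its underside.
- orange_cup_2: Bystander: the second orange-lidded cup, the same size.
- decapper: Bystander: orange hand decapper, 35 mm across, 70 mm tall, upright; origin at the centre of its underside.
Not all that is in view belongs to the job. Of the things like the blue_cup, leave any that is green; of the rest the larger one is meant.

How it is judged:
By the outcome, as a careful person would: the job done as asked, in the order asked, and still so for the second after the job is handed in, with the robot touching nothing.
It also fails if it takes over 72 s, if anything falls off the work surface, if the arm or the gripper's body presses on something with over 40 N, if the wrist force passes 120 N, or if a joint passes its speed limit or range.

## Robot

A 6-joint arm with a two-finger parallel gripper is mounted at the origin on a cart in front of the work surface, level with it; the furniture and walls round the work are solid. World frame = base frame: x ahead of the robot, y to its left, z up, the work surface at z = 0. Lengths are in mm, angles in rad, forces in N, time in s.
With the tool pointing down it reaches from about 225 to 725 mm from the base axis. Payload 3.1 kg.
Tool frame: the origin (TCP) lies at the very end of the fingers, on their centre line; the grasp point (between the pads) lies 19 mm behind it; z points along the fingers, y is the line along which they close (so a half turn about z gives the same grasp; the last joint's range is limited). The gripper opens to 85 mm and grips with 20 to 120 N. Pads are 22 mm wide; open, the fingers measure 114 mm over their backs; the gripper's body (76 mm by 85 mm) begins 54 mm behind the grasp point. The pads swing forward as they close: fully open they stand 13 mm farther back than shut.
Start: joints at [-1.456, 0.048, 0.099, 1.622, 0, 1.443], TCP at [126.206, -509.597, 231.312] pointing down, gripper open.
Joint ranges: [-2.91, 2.91], [-0.99, 1.94], [-1.21, 1.42], [-2.12, 2.29], [-1.49, 1.47], [-3.14, 3.14]. Speed limits (rad/s): [2.79, 2.79, 3.14, 3.14, 3.14, 3.14].

## Interface

Orientations are given as a unit quaternion [x, y, z, w].
In Python, from station import bot, imaging, finder gives the robot as it stands. The module is installed in compiled form; this text tells all that it offers.
- The arm moves only by the tool step_arm, never from a script. Its argument "series" is a list of rows, each an object with "jaw": the closure in counts, from 0 (fully open) to 255 (shut); "dp": the shift along the world's x, y, z in mm, a list of three; "rot": the turn, a rotation vector about the world's x, y, z in degrees, a list of three. In form: [{"jaw": jaw, "dp": [x, y, z], "rot": [rx, ry, rz]}, ...]. A call has 1 to 20 rows; each row is the pose to reach, as a shift and turn from the pose commanded when the call began; what a row does not reach only later rows make up. A row lasts 1/10 s, in which the tool goes at most 50 mm and 8.59 degrees, less where a joint would pass 70% of its speed; a pose out of reach is approached as far as the arm can. A call with a gripper value outside its range is refused whole. The fingers move at their own pace and stop on an object; "squeeze" is the grip in N (left out, the last holds). Time passes only in rows, so rows that repeat a pose let the fingers close. It gives the time, the measured TCP pose, the force, the opening and the grip force at its end, in the units of the state.
- bot.read_state(): the state, without advancing time (a new reading comes with each control period).
- imaging.snapshot(name): name is "scene" or "side" or "wrist"; returns a dict with "pixels" (400x640x3 uint8, red, green, blue), "range_z" (400x640 float32, mm along the optical axis (not along the pixel's ray), 0 where there is no reading), "fov_y" (degrees; the focal length in pixels is half the picture's height over the tangent of half this angle, whatever the lens; pixels are square), "cx", "cy" (the principal point, pixels), "world_to_cam" (4x4, takes a point from world to camera coordinates); the wrist camera has in their place "mount" (4x4, takes a point from camera to tool coordinates, whose origin is the TCP and whose axes are the flange's). Camera axes: x right, y down, z forward; pixel columns grow to the right and rows downward; lengths in mm; the calibration is good to about 2 mm. The wrist camera is an equidistant fisheye: a pixel r from the principal point sees the ray r / f radians off the axis. A picture is of the moment at which its call begins: read the wrist's pose just before it.
- bot.finish_job(): hands the job in; it is judged then, once.
Trained networks look in the newest picture that a camera, given by its name, has taken for a name from the list of things; names that differ only in an ending like _2 or _b are one class to them, and where a whole thing is asked for, a point or a joint stands for the part that bears it (a point fixed in the world has none). Each returns a list of dicts, best first, with "conf" (0 to 1); they miss things now and then, are a little off and sometimes report something else, mostly with a low value. They report only what shows in the picture. A call takes as long as a camera call. They do not tell look-alikes from the thing itself.
- finder.boxes_of(camera, thing): "location" ([x, y, z] in mm, in world coordinates, good to about 4 mm: the middle of the surface that is visible of it).
- finder.trace(camera, thing): "mask" (400x640 bool, what is visible of it).
- finder.tip_of(camera, thing): "location" ([x, y, z] in mm, in world coordinates, good to about 4 mm: a listed point, or the origin of a listed thing).
The state is a dict: "time_s": time; "joint_positions": joint angles; "joint_vel": joint speeds; "effort": joint torques, N m; "tcp_pos": TCP position; "eef_rot": TCP orientation; "ft_force": force on the tool from outside, world axes, zero at the start; "torque": the same for the moment, N m; "gripper_width": finger opening in mm; "finger_force": force on a finger pad.
Only numpy, scipy, OpenCV 4.12 (cv2) and the standard library are available. Lean on these libraries where they do the work, as an engineer would, in place of code of your own. Each camera call takes 0.05 s, during which the arm holds its last target. There are 200 camera calls.

## Working session

There is one attempt and no reset: what is moved stays moved. The work goes in short steps, Python scripts to look and compute and a tool call to move; the robot and the scene stay as the last step left them, time stands still between calls to the robot, and variables do not carry over. Pictures are saved under pics/ and viewed, at most 10 in all, crops included, and the job is handed in when it is done.

Besides the shell and the picture viewer there is one more tool, called after "Emit:" as name(argument=value, ...), one argument or row to a line, values as JSON. step_arm: Moves the arm, as the interface text tells. Its arguments: {"type":"object","properties":{"series":{"type":"array","items":{"type":"object","properties":{"jaw":{"type":"number"},"dp":{"type":"array","items":{"type":"number"}},"rot":{"type":"array","items":{"type":"number"}}}}},"squeeze":{"type":"number"}},"required":["series"]}

```bash
mkdir -p pics
cat > h.py <<'E'
import numpy as np,cv2
from station import bot,imaging,finder
def save(n,im): cv2.imwrite('pics/'+n+'.png',cv2.cvtColor(im,cv2.COLOR_RGB2BGR))
def proj(s,p):
    f=200/np.tan(np.radians(s['fov_y']/2)); c=s['world_to_cam']@np.append(p,1); return (s['cx']+f*c[0]/c[2], s['cy']+f*c[1]/c[2])
def unproj(s,u,v):
    f=200/np.tan(np.radians(s['fov_y']/2)); z=s['range_z'][v,u]; return (np.linalg.inv(s['world_to_cam'])@[(u-s['cx'])/f*z,(v-s['cy'])/f*z,z,1])[:3]
E
python3 - <<'E'
from h import *
ims=[]
for c in ['scene','side']:
    s=imaging.snapshot(c); save(c+'0',s['pixels'])
    for t in ['cup_clamp','v_stop','jaw','jaw_tab','pad','blue_cup','wing_nut','ring_mark','guide_posts','orange_cup_1','decapper']:
        for d in finder.tip_of(c,t)[:4]:
            print(c,t,round(d['conf'],2),np.round(d['location'],0),np.round(proj(s,d['location'])))
print(bot.read_state())
E
```

```text
scene cup_clamp 0.75 [509. 325.   1.] [342. 230.]
scene v_stop 0.78 [522. 406.  12.] [314. 247.]
scene jaw 0.94 [505. 279.  15.] [356. 213.]
scene jaw_tab 0.66 [493. 191.  36.] [383. 186.]
scene pad 0.56 [512. 343.  14.] [336. 230.]
scene blue_cup 0.81 [522. 388.   9.] [319. 243.]
scene blue_cup 0.66 [393. 464.  -3.] [348. 303.]
scene wing_nut 0.71 [509. 289.  24.] [352. 212.]
scene ring_mark 0.57 [508. 302.  26.] [349. 216.]
scene guide_posts 0.56 [507. 290.  14.] [352. 216.]
scene orange_cup_1 0.93 [671. 194.   2.] [319. 166.]
scene orange_cup_1 0.82 [685. 324.  -0.] [280. 194.]
scene decapper 0.55 [688. 324.  -2.] [279. 194.]
side cup_clamp 0.64 [511. 319.  -1.] [321. 218.]
side v_stop 0.69 [517. 400.  12.] [298. 233.]
side v_stop 0.34 [511. 319.  -1.] [320. 217.]
side v_stop 0.23 [509. 278.  14.] [330. 203.]
side jaw 0.86 [507. 280.  12.] [331. 204.]
side jaw_tab 0.96 [491. 190.  33.] [356. 181.]
side pad 0.52 [514. 344.  13.] [313. 219.]
side blue_cup 0.77 [415. 105.   2.] [397. 183.]
side blue_cup 0.71 [391. 462.  -3.] [332. 281.]
side blue_cup 0.63 [521. 388.  12.] [300. 229.]
[... 261 characters left out ...]
.2, 'joint_positions': array([-1.45578547e+00,  4.80224029e-02,  9.92069714e-02,  1.62197832e+00,
       -1.12253249e-05,  1.44299928e+00]), 'joint_vel': array([-0.0009387 , -0.00049895, -0.00152076, -0.00049465,  0.00039318,
        0.00211869]), 'effort': array([ 3.24715884e-04, -3.38651705e+01,  3.20158410e+01,  1.55273032e-03,
       -8.72536134e-05, -1.58112350e-06]), 'tcp_pos': array([ 126.21157941, -509.60782766,  231.30339253]), 'eef_rot': array([ 9.92639587e-01,  1.21105943e-01, -5.62079440e-06,  1.25402906e-06]), 'ft_force': array([-0.13312281,  0.06062332, -0.31269143]), 'torque': array([0.02714409, 0.01584526, 0.03313734]), 'finger_force': 0.0, 'gripper_width': 85.14017803532987}
```

Run:
```python
import cv2,numpy as np
a=cv2.imread('pics/scene0.png');b=cv2.imread('pics/side0.png')
cv2.imwrite('pics/a.png',np.vstack([cv2.resize(a[120:340,220:460],(560,300+0)),cv2.resize(b[120:340,200:440],(560,300))]))
```

```text
(no output)
```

View pics/scene0.png

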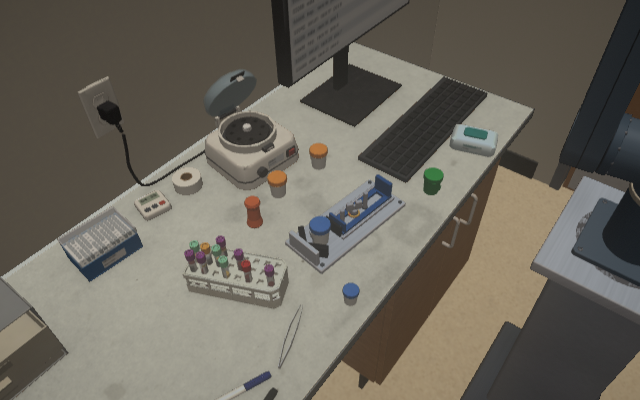

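View pics/a.png

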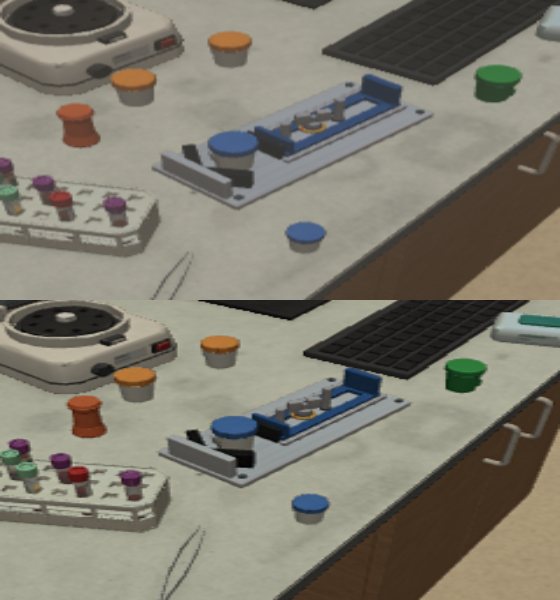

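Candidates for the blue cup are the lidded cup in the clamp (319,228), a smaller blue-lidded cup (350,293), and a green one (433,180). The larger blue one is in the clamp between the pad and the V, so I choose that one. The pad is about 18 mm from it. Next I'll move above the clamp.

Emit:
step_arm(
  series=[
    {"jaw": 0, "dp": [60, 130, 40], "rot": [0, 0, 8]},
    {"jaw": 0, "dp": [374, 770, 69], "rot": [0, 0, 158]},
    {"jaw": 0, "dp": [374, 770, 69], "rot": [0, 0, 158]},
    {"jaw": 0, "dp": [374, 770, 69], "rot": [0, 0, 158]},
    {"jaw": 0, "dp": [374, 770, 69], "rot": [0, 0, 158]},
    {"jaw": 0, "dp": [374, 770, 69], "rot": [0, 0, 158]},
    {"jaw": 0, "dp": [374, 770, 69], "rot": [0, 0, 158]},
    {"jaw": 0, "dp": [374, 770, 69], "rot": [0, 0, 158]},
    {"jaw": 0, "dp": [374, 770, 69], "rot": [0, 0, 158]},
    {"jaw": 0, "dp": [374, 770, 69], "rot": [0, 0, 158]},
    {"jaw": 0, "dp": [374, 770, 69], "rot": [0, 0, 158]},
    {"jaw": 0, "dp": [374, 770, 69], "rot": [0, 0, 158]},
    {"jaw": 0, "dp": [374, 770, 69], "rot": [0, 0, 158]},
    {"jaw": 0, "dp": [374, 770, 69], "rot": [0, 0, 158]},
    {"jaw": 0, "dp": [374, 770, 69], "rot": [0, 0, 158]},
    {"jaw": 0, "dp": [374, 770, 69], "rot": [0, 0, 158]},
    {"jaw": 0, "dp": [374, 770, 69], "rot": [0, 0, 158]},
    {"jaw": 0, "dp": [374, 770, 69], "rot": [0, 0, 158]},
    {"jaw": 0, "dp": [374, 770, 69], "rot": [0, 0, 158]},
    {"jaw": 0, "dp": [374, 770, 69], "rot": [0, 0, 158]},
  ],
)

```text
time_s: 3.2
tcp_pos: [500.3, 261.1, 299.7]
eef_rot: [0.07, 0.998, -0.0, -0.0]
ft_force: [0.6, -0.4, 0.5]
gripper_width: 85.3
finger_force: 0.0
```

Emit:
step_arm(
  series=[
    {"jaw": 255, "dp": [0, 0, 0], "rot": [0, 0, 0]},
    {"jaw": 255, "dp": [0, 0, 0], "rot": [0, 0, 0]},
    {"jaw": 255, "dp": [0, 0, 0], "rot": [0, 0, 0]},
  ],
)

```text
time_s: 3.5
tcp_pos: [500.1, 259.9, 300.7]
eef_rot: [0.071, 0.997, 0.0, 0.0]
ft_force: [-0.0, -0.1, 0.2]
gripper_width: 44.1
finger_force: 0.0
```

```bash
cat >> h.py <<'E'
from scipy.spatial.transform import Rotation as Ro
def wsnap():
    st=bot.read_state(); s=imaging.snapshot('wrist')
    T=np.eye(4);T[:3,:3]=Ro.from_quat(st['eef_rot']).as_matrix();T[:3,3]=st['tcp_pos'];s['c2w']=T@s['mount'];return s,st
def wun(s,u,v,h=None):
    f=200/np.tan(np.radians(s['fov_y']/2));dx,dy=u-s['cx'],v-s['cy'];r=np.hypot(dx,dy);t=r/f
    d=np.array([dx/max(r,1e-9)*np.sin(t),dy/max(r,1e-9)*np.sin(t),np.cos(t)])
    M=s['c2w'];dw=M[:3,:3]@d;o=M[:3,3]
    if h is None: return o+dw/d[2]*s['range_z'][int(round(v)),int(round(u))]
    return o+dw*(h-o[2])/dw[2]
def wproj(s,p):
    f=200/np.tan(np.radians(s['fov_y']/2));c=np.linalg.inv(s['c2w'])@np.append(p,1);r=np.hypot(c[0],c[1]);t=np.arctan2(r,c[2])
    return np.array([s['cx']+f*t*c[0]/r,s['cy']+f*t*c[1]/r])
E
python3 - <<'E'
from h import *
s,st=wsnap(); print(st['tcp_pos'],st['joint_positions'],s['fov_y'],s['mount'].round(2).tolist())
for t in ['cup_clamp','v_stop','jaw','jaw_tab','pad','blue_cup','wing_nut','ring_mark','guide_posts']:
    for d in finder.tip_of('wrist',t)[:2]: print(t,round(d['conf'],2),np.round(d['location'],1),wproj(s,d['location']).round())
p=s['pixels'];save('w1',p)
save('w1b',cv2.resize(p,(800,500),interpolation=cv2.INTER_CUBIC))
E
```

```text
[500.14403015 259.9410078  300.69977473] [3.60324522e-01 1.82363551e-01 3.85388169e-01 1.77321120e+00
 2.69112012e-05 5.02864373e-01] 65.70646984690485 [[-0.0, -0.96, -0.28, 70.83], [1.0, -0.0, -0.0, 0.24], [0.0, -0.28, 0.96, -141.58], [0.0, 0.0, 0.0, 1.0]]
cup_clamp 0.98 [507.4 322.3   1.9] [361. 164.]
v_stop 0.56 [519.8 402.7  13.2] [417. 167.]
jaw 0.68 [502.4 279.7  18.1] [332. 166.]
jaw_tab 0.75 [492.3 192.8  31.7] [267. 170.]
pad 0.75 [514.4 346.8  11.7] [379. 167.]
blue_cup 0.95 [391.2 460.9  -1.7] [441.  77.]
blue_cup 0.8 [417.1 107.3  -3. ] [207. 126.]
wing_nut 0.59 [507.1 288.2  26.5] [339. 170.]
ring_mark 0.64 [512.3 299.4  22.3] [347. 172.]
```

View pics/w1b.png

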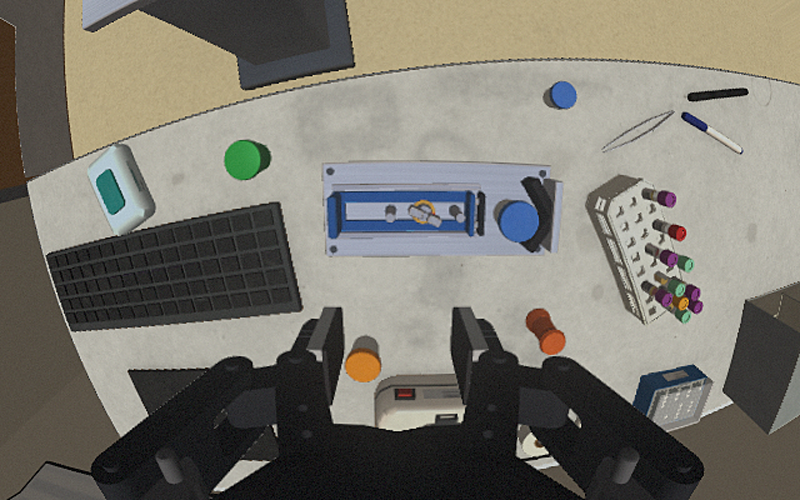

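Run:
```python
from h import *
s,st=wsnap()
for n,(u,v),h in [('holeTL',(263.5,137.5),12),('holeTR',(434.5,137),12),('holeBL',(266,200),12),('kbdcornerTR',(223,163),None),('kbdcornerBR',(238,240),None),('tabtop',(267,171),None)]:
    print(n,wun(s,u,v,h).round(1))
for v in (165,172,180): print([wun(s,u,v).round(0).tolist() for u in range(240,276,5)])
x=s['pixels'][150:190,310:385];save('w2',cv2.resize(x,(750,400),interpolation=cv2.INTER_CUBIC))
```

```text
holeTL [449.1 191.8  12. ]
holeTR [479.3 434.6  12. ]
holeBL [538.9 179.3  12. ]
kbdcornerTR [475.4 125.2   8.7]
kbdcornerBR [595.3 123.3  12.4]
tabtop [490.1 196.9  56. ]
[[484.0, 147.0, -2.0], [485.0, 155.0, -2.0], [486.0, 162.0, -2.0], [487.0, 170.0, -1.0], [487.0, 180.0, 11.0], [482.0, 196.0, 58.0], [485.0, 200.0, 43.0], [489.0, 203.0, 20.0]]
[[494.0, 145.0, -1.0], [495.0, 153.0, -1.0], [497.0, 161.0, -1.0], [498.0, 168.0, -1.0], [497.0, 178.0, 13.0], [491.0, 195.0, 58.0], [494.0, 199.0, 45.0], [499.0, 201.0, 19.0]]
[[506.0, 143.0, -1.0], [507.0, 151.0, -1.0], [508.0, 158.0, -1.0], [510.0, 165.0, -2.0], [508.0, 176.0, 11.0], [501.0, 193.0, 58.0], [504.0, 197.0, 49.0], [510.0, 199.0, 20.0]]
```

View pics/w2.png

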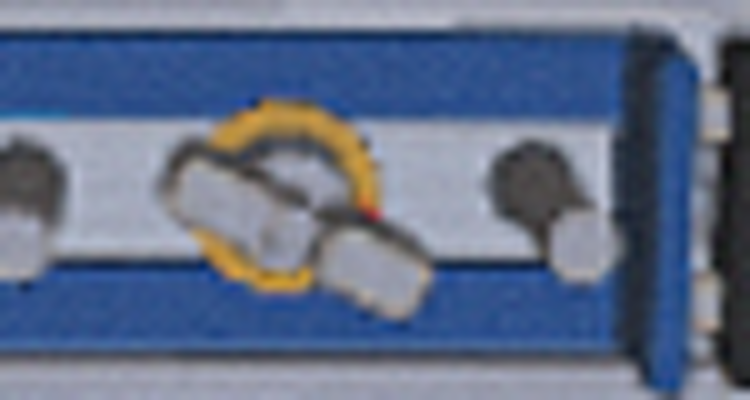

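The crop shows wings from (205,185) to (400,285), about 27° clockwise of the clamp's y axis, with the red mark at (372,215) and posts at (20,250) and (585,245). The close view confirms the cup. Next, bring the closed fingers down behind the tab.

Emit:
step_arm(
  series=[
    {"jaw": 255, "dp": [-6, -49, 0], "rot": [0, 0, 0.9]},
    {"jaw": 255, "dp": [-12, -98, 0], "rot": [0, 0, 0.9]},
    {"jaw": 255, "dp": [-12, -98, -50], "rot": [0, 0, 0.9]},
    {"jaw": 255, "dp": [-12, -98, -100], "rot": [0, 0, 0.9]},
    {"jaw": 255, "dp": [-12, -98, -150], "rot": [0, 0, 0.9]},
    {"jaw": 255, "dp": [-12, -98, -200], "rot": [0, 0, 0.9]},
    {"jaw": 255, "dp": [-12, -98, -240], "rot": [0, 0, 0.9]},
    {"jaw": 255, "dp": [-12, -98, -260], "rot": [0, 0, 0.9]},
    {"jaw": 255, "dp": [-12, -98, -276], "rot": [0, 0, 0.9]},
    {"jaw": 255, "dp": [-12, -98, -276], "rot": [0, 0, 0.9]},
    {"jaw": 255, "dp": [-12, -98, -276], "rot": [0, 0, 0.9]},
  ],
)

```text
time_s: 5.15
tcp_pos: [488.1, 162.4, 24.5]
eef_rot: [0.063, 0.998, -0.0, -0.0]
ft_force: [0.5, 0.2, -0.3]
gripper_width: 0.1
finger_force: 0.0
```

Run:
```python
from h import *
s=imaging.snapshot('scene')
save('s2',cv2.resize(s['pixels'][130:280,270:450],(720,600),interpolation=cv2.INTER_CUBIC))
st=bot.read_state();print(st['tcp_pos'],st['ft_force'],st['torque'])
```

```text
[489.02614656 162.56765576  25.44202997] [0.58568255 0.08387997 1.17057805] [-0.00279221 -0.00535114 -0.00299043]
```

View pics/s2.png

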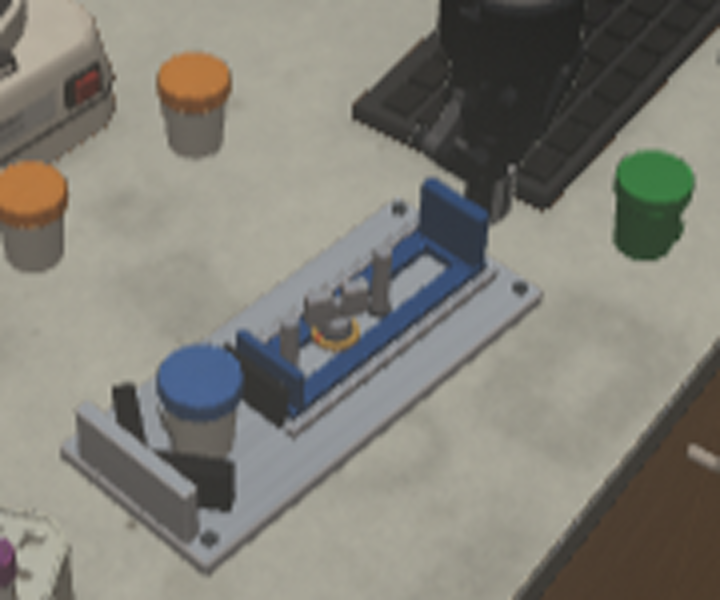

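The fingers (490,190) stand behind the blue tab, and the cup (200,390) sits just short of the V. I'll push in small stages, watching the force.

Emit:
step_arm(
  series=[
    {"jaw": 255, "dp": [0.5, 4, 0], "rot": [0, 0, 0]},
    {"jaw": 255, "dp": [1, 8, 0], "rot": [0, 0, 0]},
    {"jaw": 255, "dp": [1.3, 10, 0], "rot": [0, 0, 0]},
    {"jaw": 255, "dp": [1.5, 12, 0], "rot": [0, 0, 0]},
    {"jaw": 255, "dp": [1.8, 14, 0], "rot": [0, 0, 0]},
    {"jaw": 255, "dp": [2, 16, 0], "rot": [0, 0, 0]},
    {"jaw": 255, "dp": [2.3, 18, 0], "rot": [0, 0, 0]},
  ],
)

```text
time_s: 5.9
tcp_pos: [490.8, 179.1, 24.9]
eef_rot: [0.063, 0.998, -0.002, 0.0]
ft_force: [-0.9, -4.9, 4.0]
gripper_width: 0.2
finger_force: 2.6
```

Emit:
step_arm(
  series=[
    {"jaw": 255, "dp": [0.25, 2, 0], "rot": [0, 0, 0]},
    {"jaw": 255, "dp": [0.5, 4, 0], "rot": [0, 0, 0]},
    {"jaw": 255, "dp": [0.75, 6, 0], "rot": [0, 0, 0]},
  ],
)

```text
time_s: 6.2
tcp_pos: [491.7, 185.0, 25.0]
eef_rot: [0.063, 0.998, -0.002, 0.001]
ft_force: [-0.8, -6.0, 3.3]
gripper_width: 0.0
finger_force: 2.6
```

Emit:
step_arm(
  series=[
    {"jaw": 255, "dp": [0.25, 2, 0], "rot": [0, 0, 0]},
    {"jaw": 255, "dp": [0.5, 4, 0], "rot": [0, 0, 0]},
  ],
)

```text
time_s: 6.4
tcp_pos: [492.2, 189.0, 24.9]
eef_rot: [0.063, 0.998, -0.002, 0.001]
ft_force: [-0.1, -5.1, 3.9]
gripper_width: 0.0
finger_force: 2.8
```

Emit:
step_arm(
  series=[
    {"jaw": 255, "dp": [0.25, 2, 0], "rot": [0, 0, 0]},
    {"jaw": 255, "dp": [0.5, 4, 0], "rot": [0, 0, 0]},
  ],
)

```text
time_s: 6.6
tcp_pos: [492.7, 192.9, 24.9]
eef_rot: [0.063, 0.998, -0.002, 0.001]
ft_force: [-0.4, -5.0, 4.3]
gripper_width: -0.0
finger_force: 2.7
```

Emit:
step_arm(
  series=[
    {"jaw": 255, "dp": [0.25, 2, 0], "rot": [0, 0, 0]},
  ],
)

```text
time_s: 6.7
tcp_pos: [493.0, 194.9, 24.9]
eef_rot: [0.063, 0.998, -0.002, 0.001]
ft_force: [0.9, -6.2, 2.9]
gripper_width: 0.1
finger_force: 2.7
```

Emit:
step_arm(
  series=[
    {"jaw": 255, "dp": [0.25, 2, 0], "rot": [0, 0, 0]},
  ],
)

```text
time_s: 6.8
tcp_pos: [493.3, 196.9, 24.9]
eef_rot: [0.063, 0.998, -0.002, 0.001]
ft_force: [-1.0, -5.8, 2.4]
gripper_width: 0.1
finger_force: 2.7
```

Run:
```python
from h import *
for c in ['scene','side']:
    s=imaging.snapshot(c)
    for t in ['v_stop','jaw_tab','pad','blue_cup']:
        for d in finder.tip_of(c,t)[:2]: print(c,t,round(d['conf'],2),np.round(d['location'],1))
st=bot.read_state();print(st['tcp_pos'],st['ft_force'])
```

```text
scene v_stop 0.69 [521.8 405.7  13.7]
scene jaw_tab 0.67 [494.6 211.1  33.8]
scene pad 0.4 [516.9 366.5   8.6]
scene blue_cup 0.81 [525.  395.8   9.6]
scene blue_cup 0.63 [415.3 105.6   1.2]
side v_stop 0.72 [517.5 400.2   8.8]
side jaw_tab 0.79 [500.9 209.7  32.9]
side pad 0.65 [518.3 364.8  13.1]
side blue_cup 0.75 [388.3 461.2  -2. ]
side blue_cup 0.73 [421.  102.6   2.5]
[493.3439149  197.29654943  24.96038942] [-0.34221438 -4.63609321  3.02613248]
```

Emit:
step_arm(
  series=[
    {"jaw": 255, "dp": [0.13, 1, 0], "rot": [0, 0, 0]},
    {"jaw": 255, "dp": [0.25, 2, 0], "rot": [0, 0, 0]},
  ],
)

```text
time_s: 7.5
tcp_pos: [493.6, 199.2, 24.9]
eef_rot: [0.063, 0.998, -0.001, 0.001]
ft_force: [-0.6, -4.7, 3.9]
gripper_width: 0.0
finger_force: 2.7
```

Emit:
step_arm(
  series=[
    {"jaw": 255, "dp": [0.13, 1, 0], "rot": [0, 0, 0]},
    {"jaw": 255, "dp": [0.25, 2, 0], "rot": [0, 0, 0]},
  ],
)

```text
time_s: 7.7
tcp_pos: [493.9, 201.2, 24.9]
eef_rot: [0.063, 0.998, -0.001, 0.001]
ft_force: [0.7, -5.9, 4.4]
gripper_width: -0.4
finger_force: 2.7
```

Emit:
step_arm(
  series=[
    {"jaw": 255, "dp": [0.13, 1, 0], "rot": [0, 0, 0]},
  ],
)

```text
time_s: 7.8
tcp_pos: [494.0, 202.2, 25.0]
eef_rot: [0.063, 0.998, -0.001, 0.001]
ft_force: [0.1, -5.5, 4.0]
gripper_width: -0.1
finger_force: 2.7
```

Emit:
step_arm(
  series=[
    {"jaw": 255, "dp": [0.13, 1, 0], "rot": [0, 0, 0]},
  ],
)

```text
time_s: 7.9
tcp_pos: [494.2, 203.2, 24.9]
eef_rot: [0.063, 0.998, -0.001, 0.001]
ft_force: [0.2, -4.7, 3.8]
gripper_width: 0.1
finger_force: 2.7
```

Emit:
step_arm(
  series=[
    {"jaw": 255, "dp": [0.13, 1, 0], "rot": [0, 0, 0]},
  ],
)

```text
time_s: 8.0
tcp_pos: [494.3, 204.2, 25.0]
eef_rot: [0.063, 0.998, -0.001, 0.001]
ft_force: [0.3, -6.2, 4.7]
gripper_width: 0.3
finger_force: 3.0
```

Emit:
step_arm(
  series=[
    {"jaw": 255, "dp": [0.13, 1, 0], "rot": [0, 0, 0]},
  ],
)

```text
time_s: 8.1
tcp_pos: [494.4, 204.6, 25.0]
eef_rot: [0.063, 0.998, -0.002, 0.001]
ft_force: [-0.4, -7.3, 5.4]
gripper_width: 0.1
finger_force: 3.9
```

Emit:
step_arm(
  series=[
    {"jaw": 255, "dp": [0.13, 1, 0], "rot": [0, 0, 0]},
  ],
)

```text
time_s: 8.2
tcp_pos: [494.4, 205.0, 25.0]
eef_rot: [0.063, 0.998, -0.003, 0.001]
ft_force: [-0.6, -8.3, 5.3]
gripper_width: -0.3
finger_force: 4.6
```

Run:
```python
from h import *
s=imaging.snapshot('scene')
print([np.round(d['location'],1) for d in finder.tip_of('scene','blue_cup')[:2]])
save('s3',cv2.resize(s['pixels'][180:270,280:400],(800,600),interpolation=cv2.INTER_CUBIC))
print(bot.read_state()['ft_force'])
```

```text
[array([412. , 103.5,   1.1]), array([392.6, 463.7,  -1.4])]
[-0.29713006 -8.59494778  4.78640449]
```

View pics/s3.png

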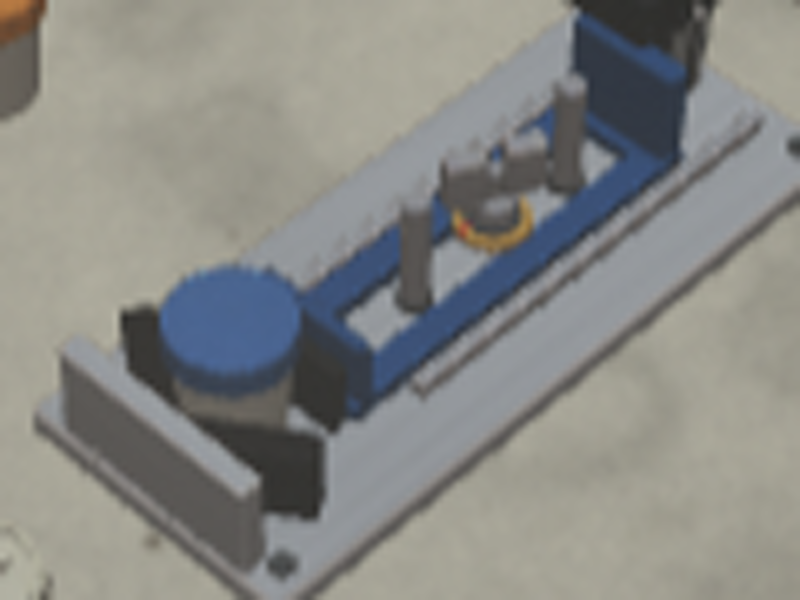

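The cup (230,320) is now home in the V and the pad touches it. The force is rising, so I'll add squeeze.

Emit:
step_arm(
  series=[
    {"jaw": 255, "dp": [0.13, 1, 0], "rot": [0, 0, 0]},
    {"jaw": 255, "dp": [0.13, 1, 0], "rot": [0, 0, 0]},
  ],
)

```text
time_s: 8.5
tcp_pos: [494.4, 205.5, 25.0]
eef_rot: [0.064, 0.998, -0.003, 0.001]
ft_force: [-1.3, -8.5, 5.1]
gripper_width: 0.2
finger_force: 4.8
```

Emit:
step_arm(
  series=[
    {"jaw": 255, "dp": [0.13, 1, 0], "rot": [0, 0, 0]},
    {"jaw": 255, "dp": [0.13, 1, 0], "rot": [0, 0, 0]},
  ],
)

```text
time_s: 8.7
tcp_pos: [494.5, 205.9, 25.0]
eef_rot: [0.064, 0.998, -0.004, 0.001]
ft_force: [-1.7, -11.6, 6.2]
gripper_width: 0.2
finger_force: 5.6
```

Emit:
step_arm(
  series=[
    {"jaw": 255, "dp": [0.13, 1, 0], "rot": [0, 0, 0]},
    {"jaw": 255, "dp": [0.13, 1, 0], "rot": [0, 0, 0]},
  ],
)

```text
time_s: 8.9
tcp_pos: [494.6, 206.2, 25.0]
eef_rot: [0.064, 0.998, -0.004, 0.001]
ft_force: [-1.3, -12.3, 6.3]
gripper_width: 0.0
finger_force: 6.3
```

Squeeze is about 7 N (1.9 mm of spring travel at 4 N/mm agrees). Next, retreat, rise, and move over the nut with the jaws partly open.

Emit:
step_arm(
  series=[
    {"jaw": 255, "dp": [-0.3, -2.5, 0], "rot": [0, 0, 0]},
    {"jaw": 255, "dp": [-0.6, -5, 0], "rot": [0, 0, 0]},
    {"jaw": 255, "dp": [-1.3, -10, 0], "rot": [0, 0, 0]},
    {"jaw": 255, "dp": [-2.5, -22, 0], "rot": [0, 0, 0]},
    {"jaw": 255, "dp": [-2.5, -22, 40], "rot": [0, 0, 0]},
    {"jaw": 255, "dp": [-2.5, -22, 90], "rot": [0, 0, 0]},
    {"jaw": 170, "dp": [-2.5, -22, 130], "rot": [0, 0, 0]},
    {"jaw": 170, "dp": [2, 10, 155], "rot": [0, 0, 8]},
    {"jaw": 170, "dp": [7, 50, 155], "rot": [0, 0, 16]},
    {"jaw": 170, "dp": [12.7, 78.6, 155.7], "rot": [0, 0, 24]},
    {"jaw": 170, "dp": [12.7, 78.6, 155.7], "rot": [0, 0, 32]},
    {"jaw": 170, "dp": [12.7, 78.6, 155.7], "rot": [0, 0, 40]},
    {"jaw": 170, "dp": [12.7, 78.6, 155.7], "rot": [0, 0, 48]},
    {"jaw": 170, "dp": [12.7, 78.6, 155.7], "rot": [0, 0, 56]},
    {"jaw": 170, "dp": [12.7, 78.6, 155.7], "rot": [0, 0, 63]},
    {"jaw": 170, "dp": [12.7, 78.6, 155.7], "rot": [0, 0, 63]},
    {"jaw": 170, "dp": [12.7, 78.6, 155.7], "rot": [0, 0, 63]},
  ],
)

```text
time_s: 10.6
tcp_pos: [506.8, 288.7, 179.7]
eef_rot: [-0.467, 0.884, 0.0, -0.0]
ft_force: [-0.4, 0.0, 0.2]
gripper_width: 28.6
finger_force: 0.0
```

Run:
```python
from h import *
s,st=wsnap(); print(st['tcp_pos'],st['eef_rot'].round(4),st['joint_positions'].round(3),st['gripper_width'],st['ft_force'])
c=wproj(s,[507,289,50]);print(c)
for t in ['wing_nut','ring_mark','guide_posts','pad','jaw_tab']:
    for d in finder.tip_of('wrist',t)[:2]: print(t,round(d['conf'],2),np.round(d['location'],1),wproj(s,d['location']).round())
u,v=int(c[0]),int(c[1]);x0,y0=max(u-80,0),max(v-60,0);print(x0,y0)
save('w3',cv2.resize(s['pixels'][y0:y0+120,x0:x0+160],(800,600),interpolation=cv2.INTER_CUBIC))
np.savez('w3.npz',r=s['range_z'],c2w=s['c2w'])
```

```text
[506.78214389 288.7286276  179.66454649] [-4.669e-01  8.843e-01  2.000e-04 -3.000e-04] [ 0.403  0.195  0.157  1.534  0.    -0.569] 28.595498410642225 [-0.42083224  0.01174219  0.19879994]
[318.5889542  195.36961724]
wing_nut 0.67 [505.5 288.4  28.5] [319. 188.]
ring_mark 0.8 [508.6 303.8  19.4] [325. 200.]
guide_posts 0.69 [674.1 422.8   1.3] [271. 335.]
pad 0.23 [502.8 289.   26.8] [322. 187.]
jaw_tab 0.93 [494.6 220.6  32.8] [288. 124.]
238 135
```

View pics/w3.png

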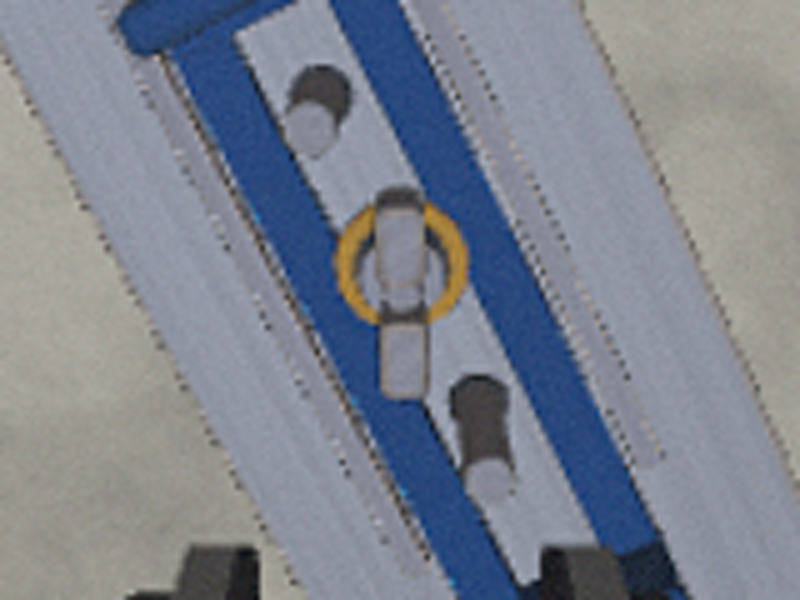

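The wings run almost straight down the image (401,207 to 404,398), centred between the finger tips (245 and 555). The posts' tops are at (316,130) and (491,483). Next, compute the offsets.

Run:
```python
from h import *
s,st=wsnap()
g=lambda x,y,h:wun(s,238+x/5,135+y/5,h)
p1,p2=g(316,130,60),g(491,483,60);print(p1,p2,(p1+p2)/2,np.linalg.norm(p1-p2),np.degrees(np.arctan2(*(p2-p1)[:2])))
w1,w2=g(401,208,56.5),g(404,397,56.5);print(w1,w2,(w1+w2)/2,np.linalg.norm(w1-w2),np.degrees(np.arctan2(*(w2-w1)[:2])))
R=Ro.from_quat(st['eef_rot']).as_matrix();print(np.degrees(np.arctan2(*R[:2,0])),R[:,1])
```

```text
[501.05975474 253.76035425  60.        ] [511.73868156 324.26355228  60.        ] [506.39921815 289.01195326  60.        ] 71.3073657442616 8.612966230132052
[497.13620396 273.74671357  56.5       ] [516.18568975 302.71699264  56.5       ] [506.66094686 288.23185311  56.5       ] 34.67217873481225 33.327028612326934
-145.7795352529418 [-8.26879757e-01  5.62378750e-01  8.81728105e-05]
```

Emit:
step_arm(
  series=[
    {"jaw": 170, "dp": [-0.3, 0, -50], "rot": [0, 0, 0.9]},
    {"jaw": 170, "dp": [-0.3, 0, -90], "rot": [0, 0, 0.9]},
    {"jaw": 170, "dp": [-0.3, 0, -115], "rot": [0, 0, 0.9]},
    {"jaw": 170, "dp": [-0.3, 0, -130], "rot": [0, 0, 0.9]},
    {"jaw": 170, "dp": [-0.3, 0, -138], "rot": [0, 0, 0.9]},
    {"jaw": 170, "dp": [-0.3, 0, -143], "rot": [0, 0, 0.9]},
    {"jaw": 170, "dp": [-0.3, 0, -143], "rot": [0, 0, 0.9]},
  ],
)

```text
time_s: 11.65
tcp_pos: [507.4, 289.3, 37.8]
eef_rot: [-0.475, 0.88, -0.0, 0.001]
ft_force: [0.5, -0.0, 0.8]
gripper_width: 28.3
finger_force: 0.0
```

Emit:
step_arm(
  series=[
    {"jaw": 255, "dp": [0, 0, 0], "rot": [0, 0, 0]},
    {"jaw": 255, "dp": [0, 0, 0], "rot": [0, 0, 0]},
    {"jaw": 255, "dp": [0, 0, 0], "rot": [0, 0, 0]},
    {"jaw": 255, "dp": [0, 0, 0], "rot": [0, 0, 0]},
    {"jaw": 255, "dp": [0, 0, 0], "rot": [0, 0, 0]},
  ],
  squeeze=50,
)

```text
time_s: 12.15
tcp_pos: [507.3, 290.1, 38.8]
eef_rot: [-0.475, 0.88, 0.001, 0.001]
ft_force: [-2.6, 2.0, 6.4]
gripper_width: 7.5
finger_force: 52.5
```

```bash
cat > t.py <<'E'
from h import *
for _ in range(1):
    st=bot.read_state();q=st['eef_rot'];R=Ro.from_quat(q).as_matrix();print(st['time_s'],st['tcp_pos'].round(1),'yaw',np.degrees(np.arctan2(R[1,0],R[0,0])).round(1),'q6',st['joint_positions'][5].round(3),'F',st['ft_force'].round(1),'T',st['torque'].round(3),'e6',st['effort'][5].round(3),'w',st['gripper_width'].round(1),st['finger_force'].round(1))
E
python3 t.py
```

```text
Traceback (most recent call last):
  File "t.py", line 3, in <module>
    st=bot.read_state();q=st['eef_rot'];R=Ro.from_quat(q).as_matrix();print(st['time_s'],st['tcp_pos'].round(1),'yaw',np.degrees(np.arctan2(R[1,0],R[0,0])).round(1),'q6',st['joint_positions'][5].round(3),'F',st['ft_force'].round(1),'T',st['torque'].round(3),'e6',st['effort'][5].round(3),'w',st['gripper_width'].round(1),st['finger_force'].round(1))
                                                                                                                                                                                                                                                                                                    ^^^^^^^^^^^^^^^^^^^^^^^^^
AttributeError: 'float' object has no attribute 'round'
```

```bash
sed -i "s/st\['gripper_width'\].round(1),st\['finger_force'\].round(1)/st['gripper_width'],st['finger_force']/" t.py; python3 t.py
```

```text
12.15 [507.3 290.1  38.8] yaw -123.3 q6 -0.586 F [-2.6  2.   6.4] T [ 0.351  0.615 -0.029] e6 0.013 w 7.548334193206159 52.535120844841
```

Emit:
step_arm(
  series=[
    {"jaw": 255, "dp": [0, 0, 1.5], "rot": [0, 0, -5]},
    {"jaw": 255, "dp": [0, 0, 1.5], "rot": [0, 0, -10]},
    {"jaw": 255, "dp": [0, 0, 1.5], "rot": [0, 0, -15]},
    {"jaw": 255, "dp": [0, 0, 1.5], "rot": [0, 0, -20]},
  ],
)

```text
time_s: 12.55
tcp_pos: [507.8, 289.4, 39.0]
eef_rot: [-0.313, 0.95, -0.0, 0.001]
ft_force: [1.5, 0.6, -0.3]
gripper_width: 7.3
finger_force: 51.8
```

```bash
python3 t.py
```

```text
12.55 [507.8 289.4  39. ] yaw -143.5 q6 -0.234 F [ 1.5  0.6 -0.3] T [ 0.276 -0.216  0.08 ] e6 -0.524 w 7.336325880675249 51.79043501615524
```

Emit:
step_arm(
  series=[
    {"jaw": 255, "dp": [0, 0, 0], "rot": [0, 0, -5]},
    {"jaw": 255, "dp": [0, 0, 0], "rot": [0, 0, -10]},
  ],
)

```text
time_s: 12.75
tcp_pos: [508.0, 289.1, 39.0]
eef_rot: [-0.229, 0.973, -0.0, 0.001]
ft_force: [1.5, 0.8, 0.2]
gripper_width: 7.3
finger_force: 51.8
```

```bash
python3 t.py
```

```text
12.75 [508.  289.1  39. ] yaw -153.5 q6 -0.059 F [1.5 0.8 0.2] T [ 0.071 -0.269 -0.045] e6 -0.522 w 7.273710699525861 51.78835183382034
```

Emit:
step_arm(
  series=[
    {"jaw": 255, "dp": [0, 0, 0], "rot": [0, 0, -5]},
    {"jaw": 255, "dp": [0, 0, 0], "rot": [0, 0, -10]},
  ],
)

```text
time_s: 12.95
tcp_pos: [508.2, 288.6, 39.0]
eef_rot: [-0.143, 0.99, -0.001, 0.002]
ft_force: [0.0, -0.3, 1.2]
gripper_width: 7.8
finger_force: 51.8
```

```bash
python3 t.py
```

```text
12.95 [508.2 288.6  39. ] yaw -163.5 q6 0.115 F [ 0.  -0.3  1.2] T [-0.138 -0.334 -0.004] e6 -0.52 w 7.803839681767547 51.80212765932083
```

Emit:
step_arm(
  series=[
    {"jaw": 255, "dp": [0, 0, 0], "rot": [0, 0, -5]},
    {"jaw": 255, "dp": [0, 0, 0], "rot": [0, 0, -10]},
  ],
)

```text
time_s: 13.15
tcp_pos: [508.3, 288.2, 39.0]
eef_rot: [-0.056, 0.998, -0.001, 0.002]
ft_force: [1.8, -0.7, 0.3]
gripper_width: 7.5
finger_force: 51.8
```

```bash
python3 t.py
```

```text
13.15 [508.3 288.2  39. ] yaw -173.5 q6 0.29 F [ 1.8 -0.7  0.3] T [-0.345 -0.296  0.081] e6 -0.518 w 7.508933764927725 51.8325600028038
```

Joint-6 effort is very steady (-0.52), so it makes a good bearing signal. Continue in 10° arcs.

Emit:
step_arm(
  series=[
    {"jaw": 255, "dp": [0, 0, 0], "rot": [0, 0, -5]},
    {"jaw": 255, "dp": [0, 0, 0], "rot": [0, 0, -10]},
  ],
)

```text
time_s: 13.35
tcp_pos: [508.3, 287.8, 39.0]
eef_rot: [0.031, 1.0, -0.001, 0.002]
ft_force: [1.3, -1.3, 0.6]
gripper_width: 7.7
finger_force: 51.9
```

```bash
python3 t.py
```

```text
13.35 [508.3 287.8  39. ] yaw 176.5 q6 0.464 F [ 1.3 -1.3  0.6] T [-0.422 -0.219  0.1  ] e6 -0.517 w 7.689863184724312 51.87817096710205
```

Emit:
step_arm(
  series=[
    {"jaw": 255, "dp": [0, 0, 0], "rot": [0, 0, -5]},
    {"jaw": 255, "dp": [0, 0, 0], "rot": [0, 0, -10]},
  ],
)

```text
time_s: 13.55
tcp_pos: [508.2, 287.3, 39.0]
eef_rot: [0.118, 0.993, -0.002, 0.002]
ft_force: [1.1, -2.9, 1.7]
gripper_width: 7.7
finger_force: 51.9
```

```bash
python3 t.py
```

```text
13.55 [508.2 287.3  39. ] yaw 166.4 q6 0.639 F [ 1.1 -2.9  1.7] T [-0.706 -0.253  0.04 ] e6 -0.515 w 7.703410177875209 51.93782597780228
```

Emit:
step_arm(
  series=[
    {"jaw": 255, "dp": [0, 0, 0], "rot": [0, 0, -5]},
    {"jaw": 255, "dp": [0, 0, 0], "rot": [0, 0, -10]},
  ],
)

```text
time_s: 13.75
tcp_pos: [508.0, 286.9, 38.9]
eef_rot: [0.204, 0.979, -0.002, 0.002]
ft_force: [1.5, -4.8, 1.7]
gripper_width: 7.6
finger_force: 52.0
```

```bash
python3 t.py
```

```text
13.75 [508.  286.9  38.9] yaw 156.4 q6 0.813 F [ 1.5 -4.8  1.7] T [-0.905 -0.181  0.051] e6 -0.513 w 7.563722653881855 52.00976014137268
```

Emit:
step_arm(
  series=[
    {"jaw": 255, "dp": [0, 0, 0], "rot": [0, 0, -5]},
    {"jaw": 255, "dp": [0, 0, 0], "rot": [0, 0, -10]},
  ],
)

```text
time_s: 13.95
tcp_pos: [507.8, 286.5, 38.9]
eef_rot: [0.289, 0.957, -0.002, 0.002]
ft_force: [0.2, -4.5, 2.1]
gripper_width: 7.4
finger_force: 52.1
```

```bash
python3 t.py
```

```text
13.95 [507.8 286.5  38.9] yaw 146.4 q6 0.988 F [ 0.2 -4.5  2.1] T [-1.041  0.004  0.063] e6 -0.512 w 7.392028985232447 52.09132879972458
```

Emit:
step_arm(
  series=[
    {"jaw": 255, "dp": [0, 0, 0], "rot": [0, 0, -5]},
    {"jaw": 255, "dp": [0, 0, 0], "rot": [0, 0, -10]},
  ],
)

```text
time_s: 14.15
tcp_pos: [507.5, 286.2, 38.9]
eef_rot: [0.371, 0.929, -0.002, 0.002]
ft_force: [-0.3, -5.8, 3.0]
gripper_width: 7.8
finger_force: 52.2
```

```bash
python3 t.py
```

```text
14.15 [507.5 286.2  38.9] yaw 136.4 q6 1.162 F [-0.3 -5.8  3. ] T [-1.188  0.101  0.037] e6 -0.511 w 7.820438956805209 52.18063473701477
```

Emit:
step_arm(
  series=[
    {"jaw": 255, "dp": [0, 0, 0], "rot": [0, 0, -5]},
    {"jaw": 255, "dp": [0, 0, 0], "rot": [0, 0, -10]},
  ],
)

```text
time_s: 14.35
tcp_pos: [507.2, 285.9, 39.0]
eef_rot: [0.451, 0.893, -0.003, 0.002]
ft_force: [-1.0, -5.5, 3.7]
gripper_width: 7.0
finger_force: 52.3
```

```bash
python3 t.py
```

```text
14.35 [507.2 285.9  39. ] yaw 126.4 q6 1.337 F [-1.  -5.5  3.7] T [-1.358  0.299  0.083] e6 -0.51 w 6.985582042465667 52.27410435676575
```

Emit:
step_arm(
  series=[
    {"jaw": 255, "dp": [0.3, -1, 0], "rot": [0, 0, -4]},
    {"jaw": 255, "dp": [0.3, -2, 0], "rot": [0, 0, -8]},
  ],
)

```text
time_s: 14.55
tcp_pos: [506.9, 285.5, 38.9]
eef_rot: [0.511, 0.859, -0.001, 0.001]
ft_force: [-2.6, -1.8, 2.7]
gripper_width: 7.4
finger_force: 52.2
```

```bash
python3 t.py
```

```text
14.55 [506.9 285.5  38.9] yaw 118.5 q6 1.472 F [-2.6 -1.8  2.7] T [-0.302  0.54   0.087] e6 -0.354 w 7.44595589130068 52.1980807185173
```

Emit:
step_arm(
  series=[
    {"jaw": 255, "dp": [0, 0, 0], "rot": [0, 0, -4]},
    {"jaw": 255, "dp": [0, 0, 0], "rot": [0, 0, -8]},
  ],
)

```text
time_s: 14.75
tcp_pos: [506.6, 285.5, 38.9]
eef_rot: [0.57, 0.822, -0.002, 0.001]
ft_force: [-3.2, -2.6, 4.4]
gripper_width: 7.7
finger_force: 52.3
```

```bash
python3 t.py
```

```text
14.75 [506.6 285.5  38.9] yaw 110.5 q6 1.612 F [-3.2 -2.6  4.4] T [-0.671  0.692  0.261] e6 -0.202 w 7.696160713609318 52.341504245996475
```

Emit:
step_arm(
  series=[
    {"jaw": 255, "dp": [0, 0, 0], "rot": [0, 0, -4]},
    {"jaw": 255, "dp": [0, 0, 0], "rot": [0, 0, -8]},
  ],
)

```text
time_s: 14.95
tcp_pos: [506.3, 285.4, 38.9]
eef_rot: [0.625, 0.78, -0.002, 0.001]
ft_force: [-3.0, -3.4, 5.2]
gripper_width: 7.7
finger_force: 52.4
```

```bash
python3 t.py
```

```text
14.95 [506.3 285.4  38.9] yaw 102.6 q6 1.751 F [-3.  -3.4  5.2] T [-0.696  0.78   0.355] e6 -0.091 w 7.6924360634065225 52.409889847040176
```

The nut came to bear at yaw of about 120°: the torque climbs from there at 0.02 N m/° and reaches about 0.35 at 102.6°. An eighth of a turn more ends at about 73°.

Emit:
step_arm(
  series=[
    {"jaw": 255, "dp": [0, 0, 0], "rot": [0, 0, -4]},
    {"jaw": 255, "dp": [0, 0, 0], "rot": [0, 0, -8]},
    {"jaw": 255, "dp": [0, 0, 0], "rot": [0, 0, -12]},
    {"jaw": 255, "dp": [0, 0, 0], "rot": [0, 0, -16]},
  ],
)

```text
time_s: 15.35
tcp_pos: [505.5, 285.3, 38.9]
eef_rot: [0.728, 0.686, -0.002, 0.0]
ft_force: [-4.7, -3.9, 5.3]
gripper_width: 7.7
finger_force: 52.5
```

```bash
python3 t.py
```

```text
15.35 [505.5 285.3  38.9] yaw 86.6 q6 2.03 F [-4.7 -3.9  5.3] T [-0.702  1.13   0.318] e6 -0.128 w 7.700363260754824 52.50471085309982
```

Emit:
step_arm(
  series=[
    {"jaw": 255, "dp": [0, 0, 0], "rot": [0, 0, -4]},
    {"jaw": 255, "dp": [0, 0, 0], "rot": [0, 0, -8]},
    {"jaw": 255, "dp": [0, 0, 0], "rot": [0, 0, -12]},
    {"jaw": 255, "dp": [0, 0, 0], "rot": [0, 0, -13]},
    {"jaw": 255, "dp": [0, 0, 0], "rot": [0, 0, -13]},
  ],
)

```text
time_s: 15.85
tcp_pos: [505.0, 285.4, 38.9]
eef_rot: [0.8, 0.6, -0.003, 0.0]
ft_force: [-5.1, -3.1, 6.6]
gripper_width: 7.5
finger_force: 52.6
```

```bash
python3 t.py
```

```text
15.85 [505.  285.4  38.9] yaw 73.7 q6 2.254 F [-5.1 -3.1  6.6] T [-0.671  1.316  0.306] e6 0.358 w 7.493345062278402 52.59257152676582
```

Now release and rise straight up, then check.

Emit:
step_arm(
  series=[
    {"jaw": 170, "dp": [-1, -1, 0], "rot": [0, 0, 0]},
    {"jaw": 170, "dp": [0, 0, 0], "rot": [0, 0, 0]},
    {"jaw": 170, "dp": [0, 0, 0], "rot": [0, 0, 0]},
    {"jaw": 170, "dp": [0, 0, 0], "rot": [0, 0, 0]},
    {"jaw": 170, "dp": [0, 0, 10], "rot": [0, 0, 0]},
    {"jaw": 170, "dp": [0, 0, 30], "rot": [0, 0, 0]},
    {"jaw": 170, "dp": [0, 0, 70], "rot": [0, 0, 0]},
    {"jaw": 170, "dp": [0, 0, 110], "rot": [0, 0, 0]},
    {"jaw": 170, "dp": [0, 0, 140], "rot": [0, 0, 0]},
    {"jaw": 170, "dp": [0, 0, 140], "rot": [0, 0, 0]},
    {"jaw": 170, "dp": [0, 0, 140], "rot": [0, 0, 0]},
  ],
)

```text
time_s: 16.95
tcp_pos: [507.9, 287.4, 180.3]
eef_rot: [0.8, 0.6, 0.002, 0.0]
ft_force: [-0.3, 0.7, -0.0]
gripper_width: 28.7
finger_force: 0.0
```

```bash
python3 t.py
python3 - <<'E'
from h import *
s,st=wsnap()
c=wproj(s,[507,289,50])
u,v=int(c[0]),int(c[1]);x0,y0=max(u-80,0),max(v-70,0);print(x0,y0)
a=cv2.resize(s['pixels'][y0:y0+120,x0:x0+160],(800,600),interpolation=cv2.INTER_CUBIC)
save('w4',a)
for p in [[506.5,288.7,25]]: print((wproj(s,p)-[x0,y0])*5)
hsv=cv2.cvtColor(s['pixels'],cv2.COLOR_RGB2HSV);m=((hsv[...,0]<6)|(hsv[...,0]>174))&(hsv[...,1]>150)&(hsv[...,2]>100)
ys,xs=np.nonzero(m[y0:y0+120,x0:x0+160]);print(list(zip(xs*5,ys*5))[:10])
for x,y in zip(xs,ys): 
    d=wun(s,x+x0,y+y0,25)[:2]-[506.5,288.7]; print(d.round(1),np.degrees(np.arctan2(d[0],d[1])))
E
```

```text
16.95 [507.9 287.4 180.3] yaw 73.7 q6 2.255 F [-0.3  0.7 -0. ] T [ 0.03  -0.031  0.033] e6 0.0 w 28.69537212805746 0.0
234 124
[400.23005638 324.81191855]
[(np.int64(440), np.int64(275)), (np.int64(445), np.int64(275)), (np.int64(435), np.int64(280)), (np.int64(440), np.int64(280)), (np.int64(445), np.int64(280)), (np.int64(430), np.int64(285)), (np.int64(435), np.int64(285)), (np.int64(440), np.int64(285)), (np.int64(435), np.int64(290))]
[10.3  7.4] 54.23819752380899
[11.2  7.2] 57.55807394211562
[9.1 6.7] 53.45286044548781
[10.   6.5] 57.20365576095255
[11.   6.2] 60.57297135163755
[7.9 6.1] 52.44567417153904
[8.8 5.8] 56.753763846032356
[9.8 5.5] 60.573333392108765
[8.5 4.8] 60.57272749939323
```

View pics/w4.png

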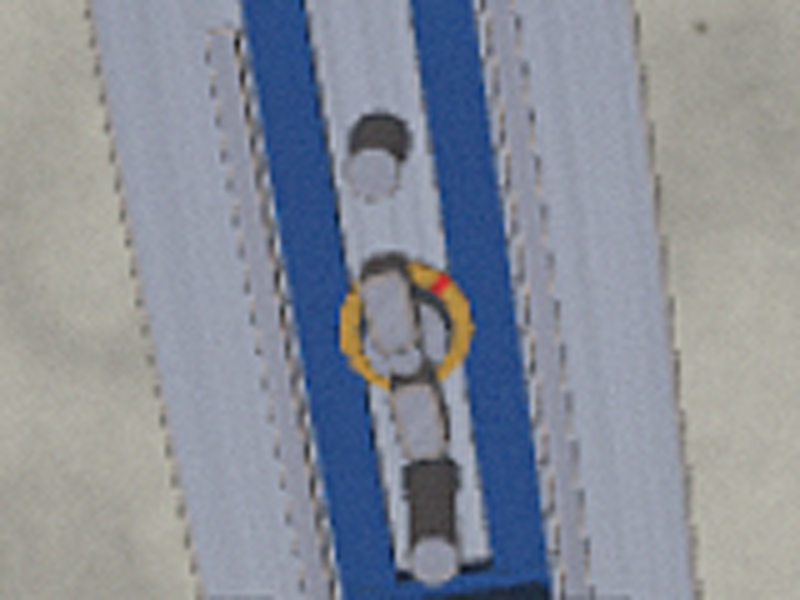

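The mark, at (440,283), has moved about 29° (45° minus the 15° washer wind-up), and the wings sprang back about 12°, as expected. A last look at the cup.

Run:
```python
from h import *
s=imaging.snapshot('side')
save('s5',cv2.resize(s['pixels'][160:260,260:400],(800,571),interpolation=cv2.INTER_CUBIC))
```

```text
(no output)
```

View pics/s5.png

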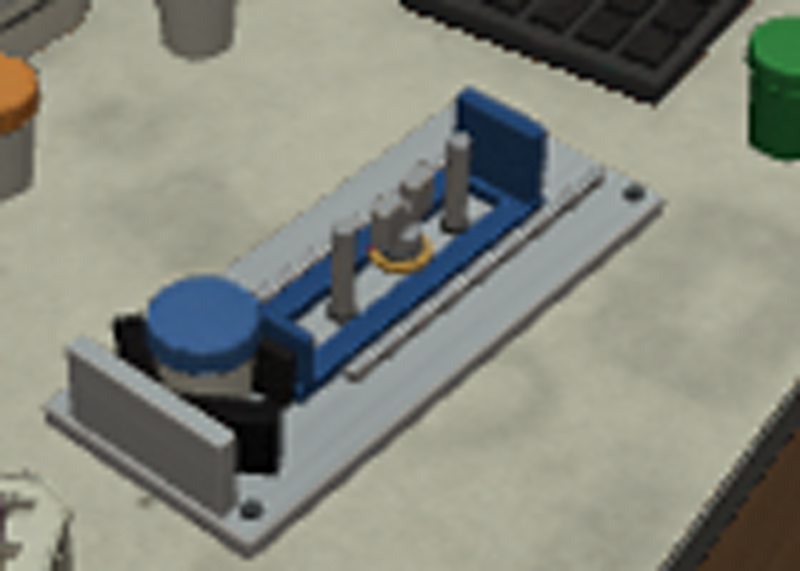

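The cup (205,320) stands upright against the V with the pad pressed on it, and the robot is clear of everything. Handing in.

```bash
python3 -c "
from station import bot
print(bot.finish_job())"
```

```text
the job is handed in; nothing more can be done
None
```

The blue-lidded cup is held against the V stop at an estimated 5 to 7 N (not measured after I let go of the jaw). The wing nut was turned about 46° past where it began to bear, and the job is handed in; no verdict came back.

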